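# Clamp the split salt-box lid back together

### The job

The hardwood lid of the salt box has split in two: one half already lies in the jaws of the bar clamp that is screwed to the bench. Lay the other half flat in the jaws beside it, pale broken edge to pale broken edge with the ends flush, then squeeze the clamp's orange trigger again and again until the far jaw has closed the crack and holds the lid firmly, without squeezing so hard that the wood is crushed. Let go of the clamp and leave everything else on the bench where it is.

Things in the scene. Friction and masses are not known exactly. Their poses are not given: they have to be found in the camera images.
- clamp: Bar clamp lying flat, 36 mm high, black housing fixed to the bench. Origin on the bench under the housing. The toothed steel bar (18 mm wide, 16 mm thick, centre 18 mm up) runs along the clamp's y axis; both jaws reach out to +x, their orange pads (34 mm long, 30 mm high) centred 72 mm from the bar's centre line; the pistol grip (20 mm thick along y, 30 mm high) and the trigger reach out to -x.
- bar (a joint): travel of the bar with the far jaw towards the near jaw (clamp's +y), m; 0 = pad faces 132 mm apart. A full squeeze of the trigger draws it 5 to 7 mm; let go, it settles back 1 to 3 mm onto its ratchet teeth and stays: a gain of about 5 mm a squeeze, less under load. It cannot be drawn open again.
- near_pad_face (a point): centre of the near pad's face, at (72, -36, 18) mm in the clamp's frame; it faces the clamp's -y and does not move (the near jaw is part of the housing)
- far_pad: orange soft pad of the far jaw, on the bar at the clamp's -y; origin in the centre of its face, 18 mm above the bench, axes parallel to the clamp's; it faces +y, towards the near pad. At the start the pad faces are 116 to 132 mm apart; the whole lid is 96 mm wide. The pad gives 1 mm per 6 N of clamping force. 25 N or more at this pad is a firm hold; 80 N crushes the wood.
- trigger: orange trigger blade, 6 to 30 mm above the bench, hinged on a vertical pin; origin on the bench under the pin, at (20, 0) mm in the clamp's frame. At rest its axes are parallel to the clamp's; squeezing turns it about -z, up to 0.25 rad, to the grip. A spring returns it (2 to 4 N at the swell). Under load the far pad presses about 2.2 times as hard as the swell is pressed.
- trigger_face (a point): front of the trigger's rounded swell, where a finger presses, 18 mm above the bench; at rest about (-72, -25) mm in the clamp's frame; a full squeeze takes it 23 mm to the clamp's +y. Over 25 mm of free room in front. Pressed with 20 to 25 N it stalls part-way once the pad bears some 45 to 55 N; let go, 28 to 40 N stay. At 35 N the pad bears some 75 N; 45 N crushes the wood.
- grip_back (a point): flat back of the pistol grip across from the swell, at (-72, 38, 18) mm in the clamp's frame, facing +y; it does not move. From here to the trigger face: 63 mm at rest, 40 mm fully squeezed; when squeezes of 20 to 25 N stop 3 to 8 mm wider than that, each at the same place, the jaw holds firmly. Free room behind.
- half_a: half of the dark hardwood lid already lying flat between the jaws within a few mm of the near pad, loose: 62 mm (x) x 48 mm (y) x 20 mm high, origin under its centre; its pale broken edge is its -y side, away from the near pad
- half_b: the other, loose half, lying flat on the bench to the right or left: 62 mm (x) x 48 mm (y) x 20 mm high, 40 to 85 g, origin under its centre; its pale broken edge is its +y side. It can be taken from above across its 62 mm ends.
- salt_box: the open dark-wood salt box that the split lid belongs to, 78 x 112 x 75 mm, origin under its centre; leave it where it stands
- mortar: stone mortar, 98 mm across, 72 mm high, origin under its centre; leave it alone
- pestle: hardwood pestle lying on the bench, 164 mm long, up to 34 mm thick, origin at the middle of its thick end's face, z axis along it; leave it alone
- cup: aluminium cup, 72 mm across, 85 mm high, origin under its centre; leave it alone
- canister: clear acrylic canister with a white lid, 92 mm across, 128 mm high, origin under its centre; leave it alone
- bowl: white ceramic bowl, 130 mm across, 50 mm high, origin under its centre; leave it alone

How it is judged:
By the outcome, as a careful person would: the job done as asked, in the order asked, and still so for the second after the job is handed in, with the robot touching nothing.
It also fails if it takes over 61 s, if anything falls off the work surface, if the arm or the gripper's body presses on something with over 40 N, if the wrist force passes 120 N, or if a joint passes its speed limit or range.

### The arm

A 7-joint arm with a two-finger parallel gripper is mounted at the origin on the work surface. World frame = base frame: x ahead of the robot, y to its left, z up, the work surface at z = 0. Lengths are in mm, angles in rad, forces in N, time in s.
With the tool pointing down it reaches from about 375 to 925 mm from the base axis. Payload 3.1 kg.
Tool frame: the origin (TCP) lies at the very end of the fingers, on their centre line; the grasp point (between the pads) lies 19 mm behind it; z points along the fingers, y is the line along which they close (so a half turn about z gives the same grasp; the last joint's range is limited). The gripper opens to 85 mm and grips with 20 to 120 N. Pads are 22 mm wide; open, the fingers measure 114 mm over their backs; the gripper's body (76 mm by 85 mm) begins 54 mm behind the grasp point. The pads swing forward as they close: fully open they stand 13 mm farther back than shut.
Start: joints at [1.103, 0.383, 0.044, 1.598, -0.018, 1.161, -0.05], TCP at [234.948, -606.055, 231.269] pointing down, gripper open.
Joint ranges: [-2.61, 2.61], [-0.41, 2.15], [-1.48, 1.57], [0, 2.5], [-1.57, 4.71], [0.05, 1.97], [-2.85, 2.85]. Speed limits (rad/s): [2.79, 2.79, 3.14, 3.14, 3.14, 3.14, 3.14].

### API

Orientations are given as a unit quaternion [w, x, y, z].
In Python, from workcell import state, snapshot, close_job, spot_in, pinpoint gives the robot as it stands.
- The arm moves only by the shell command python3 -m handwheel 'ROWS'. ROWS is JSON, a list of rows, each a list of 3 entries, a list of its own where there are three numbers: the turn, a rotation vector about the world's x, y, z in rad, then the shift along the world's x, y, z in mm, then the opening, from 0 (shut) to 1 (fully open). A call has 1 to 12 rows; each row shifts and turns the commanded pose from where the row before left it; what a row does not reach is not made up. A row lasts 1/12 s, in which the tool goes at most 41.7 mm and 7.16 degrees, less where a joint would pass 70% of its speed; a pose out of reach is approached as far as the arm can. A call is refused whole if a number of a shift passes 41.7 or a number of a turn 0.125, either way. A call with a gripper value outside its range is refused whole. The fingers move at their own pace and stop on an object; the grip force is fixed at half the most. Time passes only in rows, so rows that do not move let the fingers close. It gives the time, the measured TCP pose, the force, the opening and the grip force at its end, in the units of the state.
- state(): the state, without advancing time (a new reading comes with each control period).
- snapshot(name): name is "side" or "top"; returns a dict with "frame" (480x640x3 uint8, blue, green, red), "fx", "fy", "cx", "cy" (pixels), "k1" (the pictures are not rectified: a ray, as slopes to the right and down, at radius r is drawn at 1 + k1 r^2 times it, then the intrinsics apply), "R" (3x3) and "t" (3): a world point X has camera coordinates R X + t. Camera axes: x right, y down, z forward; pixel columns grow to the right and rows downward; lengths in mm; the calibration is good to about 2 mm. A picture is of the moment at which its call begins. There is no depth.
- close_job(): hands the job in; it is judged then, once.
Trained networks look in the newest picture that a camera, given by its name, has taken for a name from the list of things; names that differ only in an ending like _2 or _b are one class to them, and where a whole thing is asked for, a point or a joint stands for the part that bears it (a point fixed in the world has none). Each returns a list of dicts, best first, with "score" (0 to 1); they miss things now and then, are a little off and sometimes report something else, mostly with a low value. They report only what shows in the picture. A call takes as long as a camera call.
- spot_in(camera, thing): "point" ([column, row] in pixels, amid what is visible of it).
- pinpoint(camera, thing): "point" ([column, row] in pixels: a listed point, or the origin of a listed thing).
The state is a dict: "time": time; "joints": joint angles; "joint_velocities": joint speeds; "joint_efforts": joint torques, N m; "ee_pos": TCP position; "ee_rot": TCP orientation; "contact_force": force on the tool from outside, world axes, zero at the start; "ft_torque": the same for the moment, N m; "gripper_width": finger opening in mm; "grasp_force": force on a finger pad.
Only numpy, scipy, OpenCV 4.12 (cv2) and the standard library are available. Lean on these libraries where they do the work, as an engineer would, in place of code of your own. Each camera call takes 0.05 s, during which the arm holds its last target. There are 200 camera calls.

## Working session

There is one attempt and no reset: what is moved stays moved. The work goes in short steps, Python scripts to look and compute and a shell command to move; the robot and the scene stay as the last step left them, time stands still between calls to the robot, and variables do not carry over. Pictures are saved under pics/ and viewed, at most 10 in all, crops included, and the job is handed in when it is done.

```bash
ls; mkdir -p pics; cat > h.py <<'E'
import numpy as np, cv2
from workcell import state, snapshot, close_job, spot_in, pinpoint
def ray(s,p):
    K=np.array([[s["fx"],0,s["cx"]],[0,s["fy"],s["cy"]],[0,0,1.]])
    u=cv2.undistortPoints(np.array([[p]],float),K,np.array([s["k1"],0,0,0.]))[0,0]
    R=np.array(s["R"]);t=np.array(s["t"])
    return -R.T@t, R.T@np.array([u[0],u[1],1])
def atz(s,p,z):
    o,d=ray(s,p); return (o+d*(z-o[2])/d[2])
def proj(s,X):
    c=np.array(s["R"])@np.array(X,float)+np.array(s["t"]); a,b=c[0]/c[2],c[1]/c[2];f=1+s["k1"]*(a*a+b*b)
    return np.array([s["fx"]*a*f+s["cx"],s["fy"]*b*f+s["cy"]])
E
python3 - <<'E'
from h import *
Z=dict(clamp=0,near_pad_face=18,far_pad=18,trigger=0,trigger_face=18,grip_back=18,half_a=0,half_b=0,salt_box=0,mortar=0,cup=0,canister=0,bowl=0,pestle=15)
for c in("top","side"):
    s=snapshot(c); cv2.imwrite(f"pics/{c}0.png",s["frame"])
    print(c,(-np.array(s["R"]).T@np.array(s["t"])).round(),s["fx"])
    for n,z in Z.items():
        for q in pinpoint(c,n)[:2]:
            print(n,round(q["score"],2),np.round(q["point"]),atz(s,q["point"],z).round(1)[:2])
print(state())
E
```

```text
pics
top [ 521.   28. 1267.] 539.2484879926129
clamp 0.6 [346. 281.] [528. -35.]
clamp 0.51 [359. 246.] [609.  -68.5]
near_pad_face 0.84 [353. 247.] [606.9 -51.8]
far_pad 0.49 [401. 235.] [ 631.6 -164.9]
trigger 0.54 [141. 254.] [603.1 449.5]
trigger_face 0.59 [364. 307.] [467.1 -75.2]
trigger_face 0.5 [224. 191.] [744.7 246. ]
grip_back 0.63 [339. 314.] [452.3 -16.2]
half_a 0.91 [361. 244.] [613.9 -71.5]
half_a 0.87 [481. 312.] [ 448.  -353.5]
half_b 0.91 [361. 244.] [613.9 -71.5]
half_b 0.87 [481. 312.] [ 448.  -353.5]
salt_box 0.87 [483. 220.] [ 665.3 -366.2]
mortar 0.6 [226. 188.] [756.2 245.3]
mortar 0.48 [405. 232.] [ 639.9 -177.4]
cup 0.62 [194. 313.] [459.6 323.7]
cup 0.6 [141. 250.] [612.2 451. ]
canister 0.83 [169. 218.] [685.3 382.8]
bowl 0.73 [288. 188.] [752.1  98.6]
bowl 0.36 [193. 316.] [453.1 325.2]
pestle 0.85 [140. 251.] [608.  446.7]
pestle 0.54 [170. 220.] [679.7 377. ]
side [101. 819. 682.] 533.0026571876824
clamp 0.97 [353. 264.] [533.1 -19.4]
near_pad_face 0.94 [330. 239.] [613.2 -54.4]
far_pad 0.47 [343. 212.] [ 645.6 -174.3]
trigger_face 0.74 [387. 254.] [474
[... 583 characters left out ...]
 1.59791901, -0.01791205,
        1.16120046, -0.04989152]), 'joint_velocities': array([-8.01573205e-04, -9.08226877e-04, -7.41747041e-04,  3.49352899e-06,
       -1.84360454e-03,  1.93625967e-04, -4.57953994e-04]), 'joint_efforts': array([ 3.05625936e-04, -4.33431029e+01,  1.02317311e+00, -2.49912000e+01,
        1.04670902e-02,  1.85623292e-03,  2.21504990e-05]), 'ee_pos': array([ 234.94959768, -606.04424129,  231.27192077]), 'ee_rot': array([-1.23931741e-05,  9.82950150e-01,  1.83872247e-01,  1.61754358e-05]), 'contact_force': array([-0.26877507,  0.50269112,  0.81732332]), 'ft_torque': array([-0.04075018, -0.03025529,  0.0177138 ]), 'grasp_force': 0.0, 'gripper_width': 85.04530646389641}
```

```bash
python3 - <<'E'
import cv2
a=cv2.imread("pics/top0.png")[180:360,310:530]
cv2.imwrite("pics/c1.png",cv2.resize(a,None,fx=3.3,fy=3.3,interpolation=cv2.INTER_CUBIC))
E
```

```text
(no output)
```

View pics/c1.png

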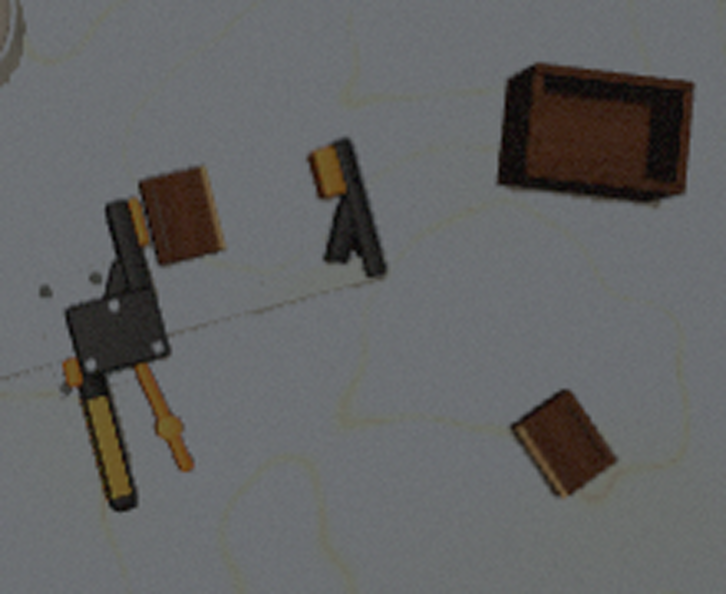

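View pics/side0.png

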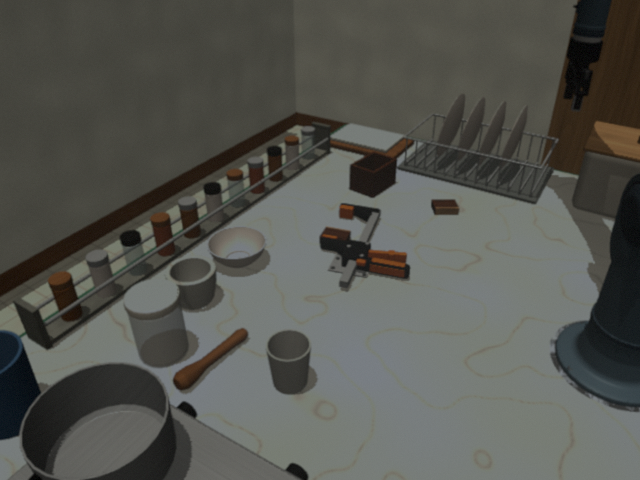

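```bash
cat >> h.py <<'E'
from scipy.optimize import minimize
def boxmask(s,p,size,shape=(480,640),up=4,off=(0,0)):
    x,y,a=p; c,q=np.cos(a),np.sin(a); P=[]
    for i in(-1,1):
        for j in(-1,1):
            for z in(0,size[2]):
                u,v=i*size[0]/2,j*size[1]/2; P.append((proj(s,[x+c*u-q*v,y+q*u+c*v,z])-off)*up)
    h=cv2.convexHull(np.array(P,np.float32)); m=np.zeros(shape,np.uint8)
    cv2.fillConvexPoly(m,np.round(h*16).astype(np.int32),1,shift=4); return m>0
def fitbox(s,mask,p0,box,size=(62,48,20),up=6):
    x0,y0,x1,y1=box
    M=cv2.resize(mask[y0:y1,x0:x1].astype(np.float32),None,fx=up,fy=up,interpolation=cv2.INTER_LINEAR)>.5
    f=lambda p:-(lambda m:(m&M).sum()/(m|M).sum())(boxmask(s,p,size,M.shape,up,(x0-.5+.5/up,y0-.5+.5/up)))
    b=min((minimize(f,np.array(p0)+d,method="Nelder-Mead",options=dict(initial_simplex=np.array(p0)+d+np.array([[0,0,0],[6,0,0],[0,6,0],[0,0,.12]]))) for d in np.random.default_rng(0).normal(size=(5,3))*[3,3,.05]),key=lambda r:r.fun)
    return b.x,b.fun
def wood(s):  # reddish pixels
    f=cv2.GaussianBlur(s["frame"],(3,3),0).astype(int); return (f[...,2]-f[...,0])>12
E
cat > m.py <<'E'
from h import *
s=snapshot("top"); m=wood(s)
f=s["frame"]
# orange pads have a higher red value than the dark wood
for n,b,p in(("b",(460,290,505,338),(448,-352,.62)),("a",(352,225,382,265),(612,-74,.26))):
    w=m.copy()
    if n=="a": w&=~((f[...,2].astype(int)>120)&(f[...,0]<40))
    r=fitbox(s,w,p,b); print(n,r[0].round(3),round(-r[1],3))
hsv=cv2.cvtColor(f,cv2.COLOR_BGR2HSV); print(f[246,352],f[232,407],f[245,365],f[238,374],f[312,362])
E
python3 m.py; python3 - <<'E'
from h import *
a=cv2.imread("pics/top0.png")[210:340,320:435]
cv2.imwrite("pics/c2.png",cv2.resize(cv2.convertScaleAbs(a,alpha=1.6),None,fx=4.6,fy=4.6,interpolation=cv2.INTER_CUBIC))
E
```

```text
b [ 443.167 -348.449    0.581] 0.921
a [ 6.11605e+02 -8.01630e+01  2.22000e-01] 0.892
[ 34  77 105] [ 34  78 108] [15 32 57] [ 89 100 107] [ 31  79 105]
```

View pics/c2.png

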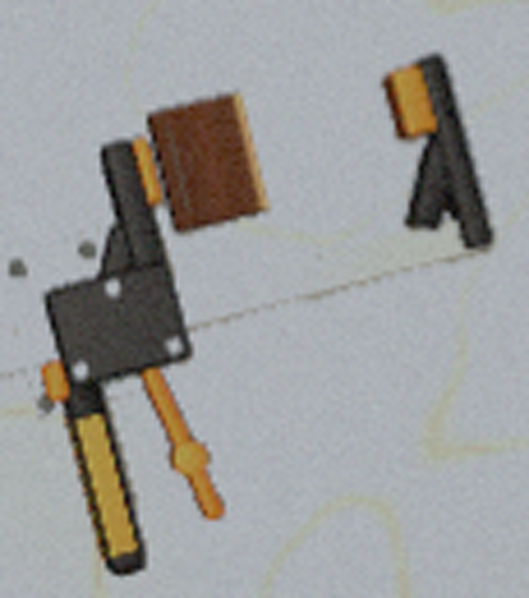

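```bash
python3 - <<'E'
from h import *
s=snapshot("top"); 
def w(u,v,z): return atz(s,[(u+.5)/4.6-.5+320,(v+.5)/4.6-.5+210],z)[:2]
def ang(a,b): d=b-a; return round(float(np.arctan2(d[1],d[0])),3)
A=[w(150,113,20),w(241,95,20),w(268,210,20),w(179,231,20)]
print("a",np.mean(A,0).round(1),"yaw x",ang(A[3],A[0]),ang(A[2],A[1]),"y",ang(A[1],A[0])-1.571,ang(A[2],A[3])-1.571, [round(np.linalg.norm(A[i]-A[i-1]),1) for i in range(4)])
print("bar",ang(w(470,253,10),w(190,328,10))-1.571)
print("grip",ang(w(110,568,33),w(68,405,33)),ang(w(143,560,33),w(103,400,33)))
H=[w(45,293,36),w(165,264,36),w(189,354,36),w(67,388,36)]
print("house",np.mean(H,0).round(1),ang(H[3],H[0]),ang(H[2],H[1]),ang(H[1],H[0])-1.571,ang(H[2],H[3])-1.571)
print("farjaw",ang(w(492,243,36),w(441,57,36)),"padtop",w(397,68,33).round(1),w(411,136,33).round(1),"swell",w(190,457,30).round(1),"pivotscrew",w(175,345,36),w(112,287,36))
print("nearpad top",w(155,170,33), w(146,138,33),w(161,203,33))
m=wood(s); f=cv2.GaussianBlur(s["frame"],(3,3),0).astype(int);d=f[...,2]-f[...,0]
print(d[290:338,460:505][::3,::2]); print(d[225:262,350:382][::3])
E
```

```text
a [611.1 -80.5] yaw x 0.216 0.203 y 0.17500000000000004 0.20999999999999996 [np.float64(61.3), np.float64(47.0), np.float64(59.7), np.float64(46.2)]
bar 0.238
grip 0.231 0.223
house [530.2 -30.9] 0.206 0.236 0.21599999999999997 0.2490000000000001
farjaw 0.236 padtop [ 655.5 -174.8] [ 621.2 -180.7] swell [463.8 -66.1] pivotscrew [519.5076202  -59.61508099] [548.89487803 -29.06395387]
nearpad top [606.81258895 -52.03688638] [622.91468987 -47.94505765] [590.26994792 -54.61613049]
[[-6 -6 -7 -7 -6 -7 -6 -5 -6 -7 -6 -7 -5 -6 -6 -7 -6 -6 -6 -6 -6 -6 -6]
 [-6 -6 -7 -6 -6 -6 -6 -7 -6 -6 -6 -5 -6 -6 -6 -6 -6 -5 -7 -6 -6 -6 -7]
 [-5 -6 -5 -6 -6 -7 -6 -6 -5 -6 -6 -5 -6 -6 -6 -7 -6 -6 -6 -6 -5 -7 -6]
 [-5 -6 -7 -6 -6 -5 -6 -7 -5  5 21 22  0 -7 -7 -7 -6 -7 -6 -6 -6 -5 -5]
 [-6 -7 -7 -7 -6 -5 -3  7 21 30 33 32 30  1 -6 -6 -6 -6 -6 -5 -5 -5 -5]
 [-7 -6 -6 -5 -3  7 22 33 37 33 32 30 27 30  1 -5 -5 -5 -4 -5 -4 -6 -5]
 [-1 -3 -1 13 27 34 35 33 34 33 33 33 31 27 30  4 -3 -3 -4 -3 -4 -5 -3]
 [ 2  6  8 19 40 38 31 32 32 34 37 34 31 31 27 27 10  1 -3 -3 -4 -3 -3]
 [-6 -4 -4  1 19 44 39 32 31 31 33 36 35 2
[... 1148 characters left out ...]
 54 26 19 29 31 28 29 34 34 35 37 36 38 39 39 38 35 34 36 37 39 43
  41 24  1 -6 -5 -6 -6 -5]
 [52 68 66 46 21 22 31 30 27 29 32 33 34 34 36 38 37 36 36 36 36 36 36 39
  43 37 17 -1 -7 -6 -6 -7]
 [28 57 70 64 39 20 28 34 28 25 31 34 34 34 35 37 38 37 35 35 36 36 37 38
  39 43 34 12 -3 -6 -7 -7]
 [ 8 31 58 71 57 27 18 29 31 28 27 29 31 32 34 35 38 40 37 33 34 34 34 35
  38 41 41 27  5 -5 -6 -6]
 [ 2  3  9 12  6  1  4 18 30 30 27 28 32 35 35 36 36 37 36 35 34 33 32 33
  32 30 27 22  9 -2 -7 -7]
 [ 4  3  2  1 -1 -5 -4  5 22 32 32 30 27 25 22 17 14 13  9  5  3  4  4  2
   0 -2 -2 -4 -4 -5 -5 -6]
 [ 3  3  4  4  3  0 -4 -6 -3 -2 -1 -2 -5 -6 -6 -6 -6 -6 -6 -7 -6 -6 -5 -4
  -4 -3 -2 -1 -2 -2 -1 -1]]
```

```bash
python3 -m handwheel '[[[0,0,0.12],[17,21,0],1],[[0,0,0.12],[17,21,0],1],[[0,0,0.12],[17,21,0],1],[[0,0,0.12],[17,21,0],1],[[0,0,0.12],[17,21,0],1],[[0,0,0.12],[17,21,0],1],[[0,0,0.12],[17,21,0],1],[[0,0,0.12],[17,21,0],1],[[0,0,0.12],[17,21,0],1],[[0,0,0.12],[17,21,0],1],[[0,0,0.12],[17,21,0],1],[[0,0,0.12],[17,21,0],1]]'; python3 - <<'E'
from h import *
s=cv2.imread("pics/top0.png"); q=snapshot("top"); q=dict(q,frame=s)
f=cv2.GaussianBlur(s,(3,3),0).astype(int);d=f[...,2]-f[...,0]
# pads: exclude orange by keeping the largest wood blob in each window
print("b",fitbox(q,(d>15),(444,-349,.59),(462,292,498,334)))
m=(d>15); 
print("b18",fitbox(q,(d>18),(444,-349,.59),(462,292,498,334)))
s2=cv2.imread("pics/side0.png"); q2=snapshot("side"); q2=dict(q2,frame=s2)
f=cv2.GaussianBlur(s2,(3,3),0).astype(int);d=f[...,2]-f[...,0]
print("side b",fitbox(q2,d>12,(444,-349,.59),(425,192,465,220)))
E
```

```text
time: 2.6
ee_pos: [439.6, -353.1, 231.5]
ee_rot: [0.0, 0.615, 0.788, -0.0]
contact_force: [0.2, 0.5, -0.2]
gripper_width: 85.5
grasp_force: 0.0
b (array([ 442.82672424, -348.37360173,    0.59330795]), np.float64(-0.8896748075982027))
b18 (array([ 442.67301748, -348.97498601,    0.61037443]), np.float64(-0.8587842351369406))
side b (array([ 442.86209387, -349.29546793,    0.54507985]), np.float64(-0.8014039566049777))
```

```bash
python3 -m handwheel '[[[0,0,0.12],[3,4,-40],1],[[0,0,0.12],[0.4,0.4,-40],1],[[0,0,0.11],[0,0,-40],1],[[0,0,0],[0,0,-30],1],[[0,0,0],[0,0,0],1],[[0,0,0],[0,0,0],1]]'; python3 - <<'E'
from h import *
s=snapshot("top")["frame"];t=snapshot("side")["frame"]
a=cv2.resize(s[270:350,440:540],(500,400),interpolation=cv2.INTER_CUBIC)
b=cv2.resize(t[150:230,400:475],(300,400),interpolation=cv2.INTER_CUBIC) if 0 else cv2.resize(t[160:225,410:475],(300,300),interpolation=cv2.INTER_CUBIC)
c=np.zeros((400,800,3),np.uint8);c[:,:500]=a;c[:300,500:]=b
cv2.imwrite("pics/c3.png",cv2.convertScaleAbs(c,alpha=1.6)); print(state()["ee_pos"])
E
```

```text
time: 3.2
ee_pos: [440.5, -349.3, 79.7]
ee_rot: [-0.002, 0.472, 0.881, 0.0]
contact_force: [-0.2, 0.0, -0.2]
gripper_width: 85.9
grasp_force: 0.0
[ 443.85467524 -351.19651343   83.47575941]
```

View pics/c3.png

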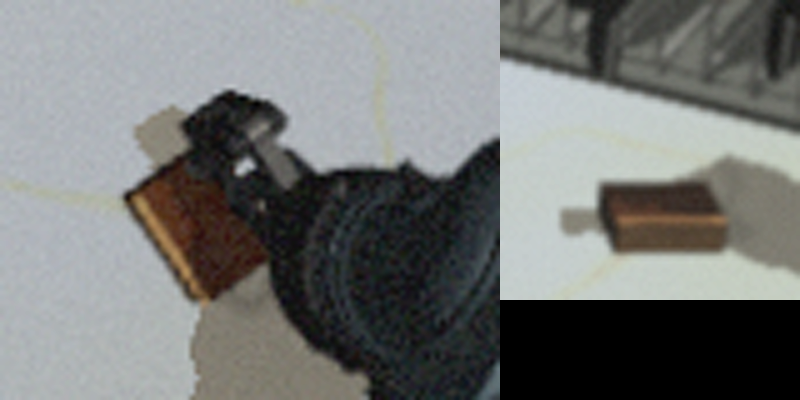

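```bash
python3 -m handwheel '[[[0,0,0],[0,0,-30],1],[[0,0,0],[0,0,-20],1],[[0,0,0],[0,0,-10],1],[[0,0,0],[0,0,0],1],[[0,0,0],[0,0,0],1]]'; python3 -c "
from h import *
for i in range(4): snapshot('side');s=state();print(s['ee_pos'],s['contact_force'])"
```

```text
time: 3.72
ee_pos: [443.5, -350.5, 22.9]
ee_rot: [0.001, 0.472, 0.882, -0.0]
contact_force: [-0.2, -0.1, 0.2]
gripper_width: 85.6
grasp_force: 0.0
[ 443.9553539  -350.80614405   23.32878641] [ 0.21771899 -0.35725227  0.13125355]
[ 444.08566832 -350.84341705   23.43953988] [ 0.00120561 -0.33122846  0.66890547]
[ 443.92577017 -350.79465523   23.32695681] [-0.24803873 -0.78807182  0.57687585]
[ 443.72527341 -350.63561115   23.11127424] [-0.97224395 -0.01269534  0.64417491]
```

```bash
python3 -m handwheel '[[[0,0,0],[-1,2,-11],1],[[0,0,0],[0,0,-9],1],[[0,0,0],[0,0,0],1],[[0,0,0],[0,0,0],0.6],[[0,0,0],[0,0,0],0.5],[[0,0,0],[0,0,0],0.5],[[0,0,0],[0,0,0],0.5],[[0,0,0],[0,0,0],0.5]]'
```

```text
time: 4.58
ee_pos: [441.5, -347.8, 1.4]
ee_rot: [0.0, 0.471, 0.882, -0.0]
contact_force: [0.2, 0.1, 1.5]
gripper_width: 60.5
grasp_force: 67.1
```

```bash
python3 -m handwheel '[[[0,0,0],[0,0,20],0.5],[[0,0,0],[0,0,35],0.5],[[0,0,-0.05],[15,18,20],0.5],[[0,0,-0.06],[25,30,0],0.5],[[0,0,-0.06],[28,33,0],0.5],[[0,0,-0.06],[28,33,0],0.5],[[0,0,-0.06],[28,33,0],0.5],[[0,0,-0.05],[25,30,0],0.5],[[0,0,-0.034],[20,25,0],0.5],[[0,0,0],[11,15,0],0.5],[[0,0,0],[0,0,0],0.5],[[0,0,0],[0,0,0],0.5]]'; python3 - <<'E'
from h import *
s=snapshot("top");t=snapshot("side")
st=state();print(st["ee_pos"],st["ee_rot"],st["gripper_width"],st["contact_force"])
a=cv2.resize(s["frame"][200:290,330:430],(500,450),interpolation=cv2.INTER_CUBIC)
b=cv2.resize(t["frame"][180:270,300:390],(300,300),interpolation=cv2.INTER_CUBIC)
c=np.zeros((450,800,3),np.uint8);c[:,:500]=a;c[:300,500:]=b
cv2.imwrite("pics/c4.png",cv2.convertScaleAbs(c,alpha=1.6))
E
```

```text
time: 5.58
ee_pos: [618.7, -132.0, 76.1]
ee_rot: [-0.0, 0.626, 0.78, 0.0]
contact_force: [-1.3, 0.1, -0.3]
gripper_width: 60.7
grasp_force: 67.0
[ 617.00556634 -136.16492042   75.72651843] [-3.14387918e-04  6.27766241e-01  7.78401102e-01 -1.08285387e-03] 60.70470543002477 [-0.45138235 -0.77578106 -0.75872349]
```

View pics/c4.png

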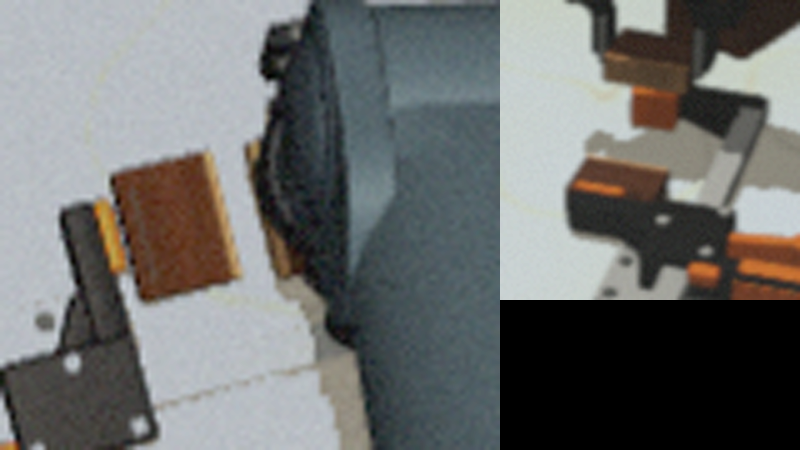

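```bash
python3 -m handwheel '[[[0,0,0],[5,3,-20],0.5],[[0,0,0],[0,0,-25],0.5],[[0,0,0],[0,0,0],0.5],[[0,0,0],[0,0,0],0.5]]'; python3 -c "
from h import *
for i in range(4): snapshot('side');s=state();print(s['ee_pos'],s['contact_force'])"
```

```text
time: 6.02
ee_pos: [620.0, -133.6, 29.4]
ee_rot: [-0.002, 0.628, 0.778, -0.002]
contact_force: [0.7, 0.6, 0.2]
gripper_width: 60.2
grasp_force: 67.0
[ 621.79545332 -133.43989586   30.95044117] [0.74276355 0.57009613 0.25547968]
[ 623.11859747 -133.09551238   32.0944494 ] [0.32866166 0.88818965 0.31597815]
[ 623.86869783 -132.78070828   32.67365475] [ 0.16226957  0.42986159 -0.80523984]
[ 624.18759941 -132.42964952   32.96070181] [-1.20094229  0.43132097 -0.21615735]
```

```bash
python3 -m handwheel '[[[0,0,0],[-1.6,-0.3,-15],0.5],[[0,0,0],[0,0,-10],0.5],[[0,0,0],[0,0,-4],0.5],[[0,0,0],[0,0,0],0.5],[[0,0,0],[0,0,0],0.5],[[0,0,0],[0,0,0],0.5]]'; python3 - <<'E'
from h import *
for i in range(2): t=snapshot('side');s=state();print(s['ee_pos'],s['contact_force'])
s=snapshot("top")
a=cv2.resize(s["frame"][210:280,335:420],(486,400),interpolation=cv2.INTER_CUBIC)
b=cv2.resize(t["frame"][195:265,310:380],(300,300),interpolation=cv2.INTER_CUBIC)
c=np.zeros((400,800,3),np.uint8);c[:,:486]=a;c[:300,500:]=b
cv2.imwrite("pics/c5.png",cv2.convertScaleAbs(c,alpha=1.6))
E
```

```text
time: 6.72
ee_pos: [621.9, -131.6, 2.6]
ee_rot: [0.0, 0.627, 0.779, 0.0]
contact_force: [-0.0, 0.2, -1.1]
gripper_width: 60.2
grasp_force: 67.0
[ 621.89936074 -131.57205209    2.58092168] [-0.80239247 -0.64881767 -0.43809949]
[ 621.83014657 -131.58614607    2.55618557] [ 0.30391723 -0.55864197 -0.47871092]
```

View pics/c5.png

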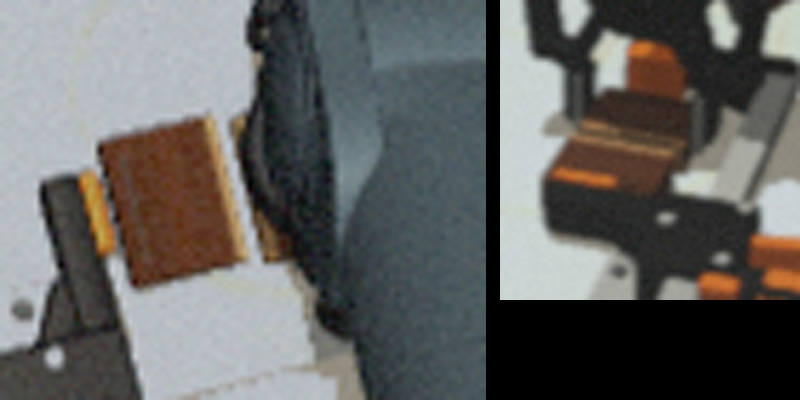

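```bash
cat >> h.py <<'E'
def rect(s,o,yaw,xr,yr,z=20,k=6):  # rectified: rows down = -x, columns right = -y of frame
    xs=np.arange(xr[1],xr[0],-1/k); ys=np.arange(yr[1],yr[0],-1/k); c,q=np.cos(yaw),np.sin(yaw)
    X,Y=np.meshgrid(xs,ys,indexing="ij"); P=np.stack([o[0]+c*X-q*Y,o[1]+q*X+c*Y,0*X+z],-1)
    C=P@np.array(s["R"]).T+np.array(s["t"]); a,b=C[...,0]/C[...,2],C[...,1]/C[...,2]; f=1+s["k1"]*(a*a+b*b)
    return cv2.remap(s["frame"],(s["fx"]*a*f+s["cx"]).astype(np.float32),(s["fy"]*b*f+s["cy"]).astype(np.float32),cv2.INTER_CUBIC)
E
python3 - <<'E'
from h import *
s=snapshot("top"); r=rect(s,(611.3,-80.3),.213,(-45,45),(-60,40))
cv2.imwrite("pics/c6.png",cv2.convertScaleAbs(r,alpha=1.6)); print(r.shape)
t=snapshot("side"); r=rect(t,(611.3,-80.3),.213,(-45,45),(-60,40)); 
d=r.astype(int);d=d[...,2]-d[...,0]
top=rect(s,(611.3,-80.3),.213,(-45,45),(-60,40)).astype(int);top=top[...,2]-top[...,0]
for nm,D in(("top",top),("side",d)):
  for y in(10,0,-10,-18,-22,-24,-26,-28,-30,-32,-34,-36,-38):
    col=D[:,int((40-y)*6)]; ix=np.where(col>14)[0]; print(nm,y,(45-ix.min()/6).round(1) if len(ix) else 0,(45-ix.max()/6).round(1) if len(ix) else 0)
E
```

```text
(540, 600, 3)
top 10 30.2 -30.8
top 0 30.2 -30.7
top -10 29.8 -30.0
top -18 30.5 -30.2
top -22 30.8 -30.3
top -24 28.2 -28.7
top -26 0 0
top -28 0 0
top -30 23.0 -32.2
top -32 26.8 -33.0
top -34 27.3 -33.5
top -36 25.8 -33.0
top -38 -23.3 -31.8
side 10 30.8 -28.5
side 0 30.3 -28.5
side -10 30.5 -35.8
side -18 32.5 -33.3
side -22 34.5 -31.5
side -24 34.5 -31.3
side -26 33.3 -31.8
side -28 30.0 -32.0
side -30 30.0 -32.3
side -32 30.7 -32.2
side -34 31.2 -31.7
side -36 31.7 -31.0
side -38 31.5 -29.7
```

View pics/c6.png

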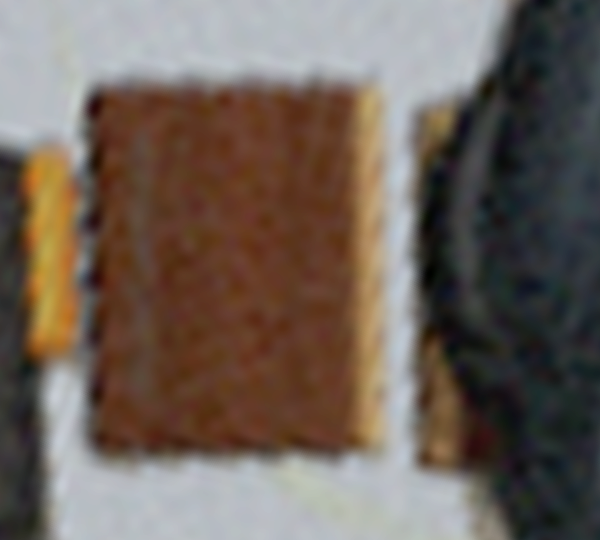

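```bash
python3 -m handwheel '[[[0,0,0],[2.9,0.6,0],0.5],[[0,0,0],[-0.4,2,0],0.5],[[0,0,0],[-0.4,2,0],0.5],[[0,0,0],[-0.4,2,0],0.5],[[0,0,0],[0,0,0],0.5],[[0,0,0],[0,0,0],0.5],[[0,0,0],[0,0,0],0.5]]'; python3 - <<'E'
from h import *
s=snapshot("top");st=state();print(st["ee_pos"],st["contact_force"])
D=rect(s,(611.3,-80.3),.213,(-45,45),(-60,40)).astype(int);D=D[...,2]-D[...,0]
for y in(10,0,-10,-18,-20,-22,-24,-26,-28,-30,-32,-34):
    col=D[:,int((40-y)*6)]; ix=np.where(col>14)[0]; print(y,(45-ix.min()/6).round(1) if len(ix) else 0,(45-ix.max()/6).round(1) if len(ix) else 0)
for x in(25,-25,-28): print(x,[int(v) for v in D[int((45-x)*6),int(50*6)::6][:24]])
E
```

```text
time: 7.55
ee_pos: [623.3, -125.0, 2.3]
ee_rot: [-0.0, 0.627, 0.779, -0.0]
contact_force: [-1.2, -0.9, 0.0]
gripper_width: 60.4
grasp_force: 67.0
[ 623.2480603  -125.12748906    2.25684183] [-0.46088653  0.44666815  0.05313554]
10 30.2 -30.7
0 30.2 -30.2
-10 29.8 -30.0
-18 30.7 -30.0
-20 30.8 -30.2
-22 31.0 -30.2
-24 29.5 -30.2
-26 30.7 -31.3
-28 30.7 -31.0
-30 -15.5 -31.2
-32 -19.8 -31.7
-34 -22.3 -30.8
25 [40, 40, 37, 34, 34, 35, 35, 34, 36, 42, 46, 48, 50, 47, 42, 34, 24, 17, 9, 2, -1, -1, 2, 3]
-25 [36, 36, 40, 42, 40, 37, 38, 40, 44, 45, 46, 49, 51, 47, 41, 37, 39, 41, 38, 36, 30, 25, 21, 20]
-28 [37, 35, 33, 35, 37, 38, 37, 37, 39, 42, 44, 46, 44, 36, 33, 39, 47, 47, 39, 30, 25, 21, 21, 23]
```

```bash
python3 -m handwheel '[[[0,0,0],[0,0,0],0.7],[[0,0,0],[0,0,0],0.8],[[0,0,0],[0,0,0],0.85],[[0,0,0],[0,0,20],0.85],[[0,0,0],[0,0,35],0.85],[[0,0,0],[0,0,35],0.6],[[0,0,0],[-35,7,0],0],[[0,0,0],[-40,8,0],0],[[0,0,0],[-40,9,0],0],[[0,0,0],[-37,9,0],0],[[0,0,0],[0,0,0],0],[[0,0,0],[0,0,0],0]]'; python3 - <<'E'
from h import *
s=snapshot("top");st=state();print(st["ee_pos"],st["contact_force"])
D=rect(s,(611.3,-80.3),.213,(-45,45),(-110,40)).astype(int)
cv2.imwrite("pics/c7.png",cv2.convertScaleAbs(np.clip(rect(s,(570,-90),.23,(-140,120),(-120,110),20,2.3),0,255).astype(np.uint8),alpha=1.6))
D=D[...,2]-D[...,0]
for y in(10,0,-10,-18,-22,-24,-26,-30,-40,-50,-60,-65,-70):
    col=D[:,int((40-y)*6)]; ix=np.where(col>14)[0]; print(y,(45-ix.min()/6).round(1) if len(ix) else 0,(45-ix.max()/6).round(1) if len(ix) else 0)
E
```

```text
time: 8.6
ee_pos: [466.9, -91.6, 91.1]
ee_rot: [-0.002, 0.627, 0.779, -0.002]
contact_force: [0.5, -0.1, 0.2]
gripper_width: -0.2
grasp_force: 0.0
[470.5461911  -92.06200233  92.37803265] [ 0.75886617 -0.61916557  0.53152881]
10 30.2 -30.7
0 30.3 -30.8
-10 30.0 -30.2
-18 30.5 -30.0
-22 30.8 -30.2
-24 29.3 -30.3
-26 30.2 -31.3
-30 30.2 -30.7
-40 29.7 -31.2
-50 30.0 -31.3
-60 29.7 -31.2
-65 30.2 -30.7
-70 30.0 -30.8
```

View pics/c7.png

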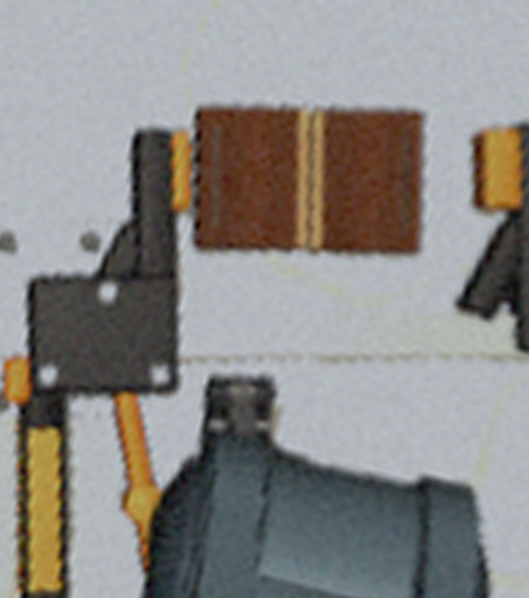

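```bash
python3 -m handwheel '[[[0,0,0],[0,0,-35],0],[[0,0,0],[0,0,-30],0],[[0,0,0],[0,0,-15],0],[[0,0,0],[0,0,0],0],[[0,0,0],[0,0,0],0]]';  python3 -m handwheel '[[[0,0,0],[-0.9,4,0],0],[[0,0,0],[-0.5,2,0],0],[[0,0,0],[0,0,0],0],[[0,0,0],[0,0,0],0],[[0,0,0],[0,0,0],0]]'; python3 -m handwheel '[[[0,0,0],[-0.5,2,0],0],[[0,0,0],[-0.5,2,0],0],[[0,0,0],[0,0,0],0],[[0,0,0],[0,0,0],0]]'; python3 -m handwheel '[[[0,0,0],[-0.5,2,0],0],[[0,0,0],[-0.5,2,0],0],[[0,0,0],[0,0,0],0],[[0,0,0],[0,0,0],0]]'
```

```text
time: 9.07
ee_pos: [473.0, -92.1, 12.1]
ee_rot: [0.0, 0.627, 0.779, 0.0]
contact_force: [0.7, -0.2, 0.2]
gripper_width: 0.2
grasp_force: 0.0
time: 9.48
ee_pos: [470.6, -86.1, 13.1]
ee_rot: [0.001, 0.627, 0.779, 0.0]
contact_force: [-0.1, 0.3, -0.7]
gripper_width: -0.1
grasp_force: 0.0
time: 9.82
ee_pos: [469.0, -82.8, 12.5]
ee_rot: [0.0, 0.627, 0.779, -0.0]
contact_force: [-0.2, -1.6, 0.6]
gripper_width: 0.1
grasp_force: 1.3
time: 10.15
ee_pos: [467.6, -79.7, 12.4]
ee_rot: [0.0, 0.628, 0.779, -0.001]
contact_force: [-0.7, -6.1, 3.3]
gripper_width: -0.1
grasp_force: 2.5
```

```bash
python3 -m handwheel '[[[0,0,0],[-0.9,4,0],0],[[0,0,0],[-0.9,4,0],0],[[0,0,0],[0,0,0],0],[[0,0,0],[0,0,0],0],[[0,0,0],[0,0,0],0]]'; python3 -m handwheel '[[[0,0,0],[-0.9,4,0],0],[[0,0,0],[-0.5,2,0],0],[[0,0,0],[0,0,0],0],[[0,0,0],[0,0,0],0],[[0,0,0],[0,0,0],0]]';  python3 -m handwheel '[[[0,0,0],[-0.5,2,0],0],[[0,0,0],[-0.5,2,0],0],[[0,0,0],[0,0,0],0],[[0,0,0],[0,0,0],0],[[0,0,0],[0,0,0],0]]'
```

```text
time: 10.57
ee_pos: [464.8, -72.0, 12.1]
ee_rot: [-0.0, 0.628, 0.779, -0.002]
contact_force: [-2.1, -5.2, 3.3]
gripper_width: -0.4
grasp_force: 2.6
time: 10.98
ee_pos: [463.1, -66.6, 12.0]
ee_rot: [-0.0, 0.628, 0.778, -0.002]
contact_force: [-2.0, -6.5, 3.4]
gripper_width: -0.2
grasp_force: 3.2
time: 11.4
ee_pos: [462.1, -63.3, 12.1]
ee_rot: [-0.0, 0.628, 0.778, -0.002]
contact_force: [-1.9, -8.1, 5.1]
gripper_width: 0.3
grasp_force: 3.7
```

```bash
python3 -m handwheel '[[[0,0,0],[-0.5,2,0],0],[[0,0,0],[0,0,0],0],[[0,0,0],[0,0,0],0],[[0,0,0],[0,0,0],0]]'; python3 -m handwheel '[[[0,0,0],[2.3,-10,0],0],[[0,0,0],[4.2,-18,0],0],[[0,0,0],[0,0,0],0],[[0,0,0],[0,0,0],0],[[0,0,0],[0,0,0],0]]'
cat > far.py <<'E'
from h import *
s=snapshot("top"); st=state(); print(st["ee_pos"].round(1),st["contact_force"].round(1))
D=rect(s,(528.5,-33.4),.23,(30,115),(-200,-20),33,4).astype(int); f=D; D=D[...,2]-D[...,0]
o=(f[...,2]>85)&(D>50)   # orange
n=o[60:240].sum(0); Y=-20-np.arange(o.shape[1])/4
c=np.where(n>40)[0]; fp=c[Y[c]<-100]; npd=c[Y[c]>-60]
print("near pad y",Y[npd].max() if len(npd) else 0,Y[npd].min() if len(npd) else 0,"far pad y",Y[fp].max() if len(fp) else 0,Y[fp].min() if len(fp) else 0)
E
python3 far.py
```

```text
time: 11.73
ee_pos: [462.1, -63.2, 12.1]
ee_rot: [0.001, 0.628, 0.778, -0.003]
contact_force: [-1.3, -11.3, 2.6]
gripper_width: -0.1
grasp_force: 5.4
time: 12.15
ee_pos: [469.7, -85.1, 12.1]
ee_rot: [-0.0, 0.627, 0.779, 0.0]
contact_force: [0.5, -0.9, -1.2]
gripper_width: 0.4
grasp_force: 1.1
[469.7 -85.1  12.1] [ 0.8 -2.8 -1.1]
near pad y -28.75 -35.75 far pad y -157.25 -172.25
```

```bash
for i in 1 2 3; do python3 -m handwheel '[[[0,0,0],[-1.6,7,0],0],[[0,0,0],[-1.6,7,0],0],[[0,0,0],[-1.6,7,0],0],[[0,0,0],[-1.7,7,0],0],[[0,0,0],[0,0,0],0],[[0,0,0],[0,0,0],0],[[0,0,0],[0,0,0],0]]' | grep -E "pos|contact"; python3 -m handwheel '[[[0,0,0],[3.2,-14,0],0],[[0,0,0],[3.3,-14,0],0],[[0,0,0],[0,0,0],0],[[0,0,0],[0,0,0],0],[[0,0,0],[0,0,0],0]]' | grep -E "time|contact"; python3 far.py; done
```

```text
ee_pos: [461.3, -63.3, 12.1]
contact_force: [-2.5, -12.8, 0.9]
time: 13.2
contact_force: [-0.4, -2.0, 0.8]
[469.4 -84.8  12.3] [-0.6 -3.1  0.1]
near pad y -28.75 -35.75 far pad y -152.0 -167.0
ee_pos: [461.3, -63.3, 12.2]
contact_force: [-2.2, -12.7, 1.0]
time: 14.25
contact_force: [0.9, -1.7, 0.0]
[469.4 -84.8  12.3] [ 0.3 -2.7  1. ]
near pad y -28.75 -35.75 far pad y -147.25 -162.0
ee_pos: [461.3, -63.3, 12.1]
contact_force: [-1.9, -13.2, 2.0]
time: 15.3
contact_force: [-1.0, -2.6, -0.1]
[469.4 -84.8  12.2] [ 0.4 -1.2  0.3]
near pad y -28.75 -35.75 far pad y -142.25 -157.0
```

```bash
for i in 1 2; do python3 -m handwheel '[[[0,0,0],[-1.6,7,0],0],[[0,0,0],[-1.6,7,0],0],[[0,0,0],[-1.6,7,0],0],[[0,0,0],[-1.7,7,0],0],[[0,0,0],[0,0,0],0],[[0,0,0],[0,0,0],0],[[0,0,0],[0,0,0],0]]' | grep -E "pos|contact"; python3 -m handwheel '[[[0,0,0],[3.2,-14,0],0],[[0,0,0],[3.3,-14,0],0],[[0,0,0],[0,0,0],0],[[0,0,0],[0,0,0],0],[[0,0,0],[0,0,0],0]]' | grep -E "time|contact"; python3 far.py; done
```

```text
ee_pos: [461.2, -63.3, 12.2]
contact_force: [-1.2, -13.5, 2.3]
time: 16.35
contact_force: [0.0, -1.7, 0.6]
[469.4 -84.9  12.3] [ 0.5 -2.9 -0. ]
near pad y -28.75 -35.75 far pad y -137.25 -152.0
ee_pos: [461.2, -63.4, 12.2]
contact_force: [-1.3, -11.8, 2.1]
time: 17.4
contact_force: [-0.3, -2.8, 0.3]
[469.4 -84.8  12.2] [ 0.2 -2.9 -0.2]
near pad y -28.75 -35.5 far pad y -132.5 -147.25
```

```bash
for i in 1; do python3 -m handwheel '[[[0,0,0],[-1.6,7,0],0],[[0,0,0],[-1.6,7,0],0],[[0,0,0],[-1.6,7,0],0],[[0,0,0],[-1.7,7,0],0],[[0,0,0],[0,0,0],0],[[0,0,0],[0,0,0],0],[[0,0,0],[0,0,0],0]]' | grep -E "pos|contact"; python3 -m handwheel '[[[0,0,0],[-0.2,1,0],0],[[0,0,0],[-0.2,1,0],0],[[0,0,0],[0,0,0],0],[[0,0,0],[0,0,0],0]]' | grep -E "pos|contact";  python3 far.py; done
```

```text
ee_pos: [461.6, -65.1, 12.2]
contact_force: [-1.0, -14.9, 1.0]
ee_pos: [461.5, -64.6, 12.3]
contact_force: [-1.3, -18.2, 0.4]
[461.5 -64.6  12.3] [ -0.2 -17.8  -0.1]
near pad y -28.75 -35.5 far pad y -132.5 -147.25
```

```bash
python3 -m handwheel '[[[0,0,0],[-0.2,1,0],0],[[0,0,0],[-0.2,1,0],0],[[0,0,0],[0,0,0],0],[[0,0,0],[0,0,0],0]]' | grep -E "pos|contact"; python3 -m handwheel '[[[0,0,0],[3.6,-16,0],0],[[0,0,0],[3.7,-16,0],0],[[0,0,0],[0,0,0],0],[[0,0,0],[0,0,0],0],[[0,0,0],[0,0,0],0]]' | grep -E "time|pos|contact"; python3 far.py
python3 -m handwheel '[[[0,0,0],[-1.6,7,0],0],[[0,0,0],[-1.6,7,0],0],[[0,0,0],[-1.6,7,0],0],[[0,0,0],[-1.7,7,0],0],[[0,0,0],[0,0,0],0],[[0,0,0],[0,0,0],0],[[0,0,0],[0,0,0],0]]' | grep -E "pos|contact"
```

```text
ee_pos: [461.2, -63.7, 12.3]
contact_force: [-0.1, -19.6, -0.1]
time: 19.17
ee_pos: [469.2, -84.6, 12.2]
contact_force: [-0.5, -3.3, 0.6]
[469.3 -84.6  12.2] [-0.2 -2.4  1. ]
near pad y -28.75 -35.5 far pad y -132.5 -147.25
ee_pos: [462.4, -67.1, 12.3]
contact_force: [-0.1, -19.0, -2.5]
```

```bash
python3 -m handwheel '[[[0,0,0],[-0.2,1,0],0],[[0,0,0],[-0.2,1,0],0],[[0,0,0],[0,0,0],0],[[0,0,0],[0,0,0],0],[[0,0,0],[0,0,0],0]]' | grep -E "pos|contact"; python3 -c "
from h import *
for i in range(3): snapshot('side'); print(state()['contact_force'].round(1),state()['ee_pos'].round(1))"
```

```text
ee_pos: [462.2, -66.6, 12.3]
contact_force: [1.6, -21.1, -2.4]
[  1.  -21.8  -2.3] [462.2 -66.6  12.3]
[  0.6 -21.   -2.2] [462.1 -66.6  12.3]
[  1.3 -21.4  -2.4] [462.2 -66.6  12.3]
```

```bash
python3 -m handwheel '[[[0,0,0],[-0.2,1,0],0],[[0,0,0],[0,0,0],0],[[0,0,0],[0,0,0],0]]' | grep -E "pos|contact"; for i in 1 2; do python3 -m handwheel '[[[0,0,0],[3.6,-16,0],0],[[0,0,0],[3.5,-15,0],0],[[0,0,0],[0,0,0],0],[[0,0,0],[0,0,0],0],[[0,0,0],[0,0,0],0]]' | grep -E "time|pos|contact"
python3 -m handwheel '[[[0,0,0],[-1.6,7,0],0],[[0,0,0],[-1.6,7,0],0],[[0,0,0],[-1.6,7,0],0],[[0,0,0],[-1.6,7,0],0],[[0,0,0],[-0.7,3,0],0],[[0,0,0],[0,0,0],0],[[0,0,0],[0,0,0],0],[[0,0,0],[0,0,0],0],[[0,0,0],[0,0,0],0]]' | grep -E "pos|contact"; done
```

```text
ee_pos: [462.1, -66.2, 12.3]
contact_force: [2.2, -23.0, -1.9]
time: 21.03
ee_pos: [469.2, -84.4, 12.2]
contact_force: [-0.4, -1.8, 2.0]
ee_pos: [462.0, -66.6, 12.4]
contact_force: [2.0, -24.2, -1.7]
time: 22.2
ee_pos: [469.1, -84.2, 12.2]
contact_force: [-0.8, -2.1, 1.1]
ee_pos: [462.5, -68.8, 12.5]
contact_force: [2.4, -28.4, -3.9]
```

```bash
python3 -m handwheel '[[[0,0,0],[3.5,-15,0],0],[[0,0,0],[3.6,-16,0],0],[[0,0,0],[2.3,-10,0],0],[[0,0,0],[0,0,0],0],[[0,0,0],[0,0,0],0],[[0,0,0],[0,0,30],0],[[0,0,0],[0,0,40],0],[[0,0,0],[0,0,40],0],[[0,0,0],[-20,-30,30],0],[[0,0,0],[-20,-35,0],0],[[0,0,0],[-20,-35,0],0],[[0,0,0],[0,0,0],0]]'; python3 far.py; python3 - <<'E'
from h import *
s=snapshot("top");cv2.imwrite("pics/c8.png",cv2.convertScaleAbs(rect(s,(570,-90),.23,(-140,120),(-120,110),20,2.3),alpha=1.6))
E
```

```text
time: 23.95
ee_pos: [409.8, -197.7, 148.9]
ee_rot: [-0.0, 0.63, 0.777, -0.002]
contact_force: [-1.1, -0.4, 0.2]
gripper_width: -0.2
grasp_force: 0.0
[ 411.7 -194.1  148.6] [ 0.8 -0.  -0.3]
near pad y -28.75 -35.5 far pad y -132.5 -147.25
```

View pics/c8.png

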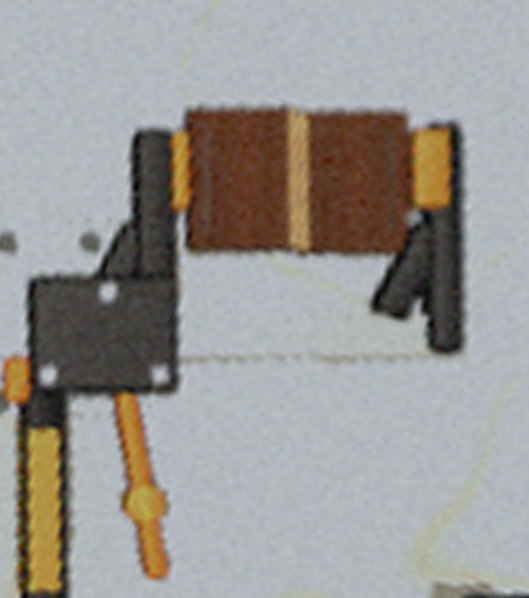

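```bash
python3 -c "
from h import *
print(close_job())"
```

```text
the job is handed in; nothing more can be done
None
```

The lid is clamped and the job is handed in at about 24 s of the 61 s allowed: the crack is closed, the ends are flush to about 1 mm, and the robot is clear of the clamp. The last squeeze reached 28 N at the trigger, above the 20–25 N range but short of the roughly 36 N that would put the crushing 80 N on the pad. It stalled about 5.5 mm short of full travel, which points to a firm hold. I could not read the pad force directly.

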